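Lock a tapered tool holder in its tightening stand

ROBOT

A 6-joint arm with a two-finger parallel gripper is mounted at the origin on a cart in front of the work surface, level with it; the furniture and walls round the work are solid. World frame = base frame: x ahead of the robot, y to its left, z up, the work surface at z = 0. Lengths are in m, angles in rad, forces in N, time in s.
With the tool pointing down it reaches from about 0.4 to 0.825 m from the base axis. Payload 7 kg.
Tool frame: the origin (TCP) lies between the finger pads; the fingertips stand 11 mm ahead of it and the grasp point (between the pads) lies 8 mm behind it (arm.tips_ahead is the distance from the TCP to the fingertips, in m); z points along the fingers, x is the direction in which the jaws open and shut, and the axes are right-handed (so a half turn about z gives the same grasp; the last joint's range is limited). The gripper opens to 88 mm and grips with 3 to 60 N. Pads are 19 mm wide; open, the fingers measure 130 mm over their backs; the gripper's body (78 mm by 193 mm) begins 47 mm behind the grasp point.
Start: joints at [-0.926, 0.359, 0.012, 0, -1.224, -0.288], TCP at [0.236, -0.632, 0.238] pointing down, gripper open.
Joint ranges: [-3.07, 3.07], [-1.43, 2.12], [-1.02, 1.25], [-3.03, 1.67], [-3.05, -0], [-3.03, 3.03]. Speed limits (rad/s): [2.39, 2.39, 3.01, 3.14, 3.14, 3.14].

INTERFACE

Orientations are given as [roll, pitch, yaw] about the fixed x, y, z axes, in that order (R = Rz(yaw) Ry(pitch) Rx(roll)).
In Python, from station import arm, optics, finder gives the robot as it stands. The module is installed in compiled form; this text tells all that it offers.
- The arm moves only by the tool apply_moves, never from a script. Its argument "increments" is one flat list of numbers, 6 for each row, row after row: the shift along the world's x, y, z in m, then the turn, a rotation vector about the world's x, y, z in rad. In form: [tx, ty, tz, rx, ry, rz, tx, ty, tz, rx, ry, rz, ...]. A call has 1 to 20 rows; each row shifts and turns the pose as measured when the row begins; what a row does not reach is not made up. A row lasts 1/12 s, in which the tool goes at most 41.7 mm and 7.16 degrees, less where a joint would pass 70% of its speed; a pose out of reach is approached as far as the arm can. A call with a gripper value outside its range is refused whole. "hand" is the closure, from 0 (fully open) to 1 (shut), set as the call begins (left out, the last holds). The fingers move at their own pace and stop on an object; "force" is the grip in N (left out, the last holds). Time passes only in rows, so rows that do not move let the fingers close. It gives the time, the measured TCP pose, the force and the opening at its end, in the units of the state.
- arm.get_state(): the state, without advancing time (a new reading comes with each control period).
- optics.grab_frame(name): name is "scene" or "top" or "wrist"; returns the picture (400x640x3 uint8, red, green, blue); there is no depth.
- optics.camera_model(name): a dict with "fx", "fy", "cx", "cy" (pixels), "dist_coeffs" ([k1, k2, p1, p2, k3] as OpenCV has them; the pictures are not rectified), "world_to_cam" (4x4, takes a point from world to camera coordinates); the wrist camera has in their place "T_tool_cam" (4x4, takes a point from camera to tool coordinates, whose origin is the TCP and whose axes are the tool frame's). Camera axes: x right, y up, looking along -z (the intrinsics and any distortion apply to the point x, -y, -z); pixel columns grow to the right and rows downward; lengths in m; the calibration is good to about 2 mm. A picture is of the moment at which its call begins: read the wrist's pose just before it. camera_model takes no time and is no camera call.
- arm.job_done(): hands the job in, once; it reports no verdict.
Trained networks look in the newest picture that a camera, given by its name, has taken for a name from the list of things; names that differ only in an ending like _2 or _b are one class to them, and where a whole thing is asked for, a point or a joint stands for the part that bears it (a point fixed in the world has none). Each returns a list of dicts, best first, with "conf" (0 to 1); they miss things now and then, are a little off and sometimes report something else, mostly with a low value. They report only what shows in the picture. A call takes as long as a camera call.
- finder.find_in(camera, name): "box" ([left, top, right, bottom] in pixels, round what is visible of it).
- finder.landmark_of(camera, name): "point" ([column, row] in pixels: a listed point, or the origin of a listed thing).
The state is a dict: "t": time; "q": joint angles; "qd": joint speeds; "joint_efforts": joint torques, N m; "eef_pos": TCP position; "ee_rot": TCP orientation; "force": force on the tool from outside, world axes, zero at the start; "moment": the same for the moment, N m; "width": finger opening in m.
Only numpy, scipy, OpenCV 4.12 (cv2) and the standard library are available. Lean on these libraries where they do the work, as an engineer would, in place of code of your own. Each camera call takes 0.05 s, during which the arm holds its last target. There are 200 camera calls.

TASK

Take the steel tool holder out of the sloping wooden rest and stand it upright in the tightening stand, lowering it (not dropping it) until its taper is fully home in the brass-lined tapered socket. Then swing the red keeper fork fully shut over the holder's collar by its black knob, let go, and leave the other things on the bench where they are.

Things in the scene. Friction and masses are not known exactly. Their poses are not given: they have to be found in the camera images.
- holder_mid (a point): Centre of the steel tool holder (0.55 kg, 130 mm long), on its axis; z axis points from narrow end to nut end. From the narrow end: taper 0-62 mm (diameter 26 to 44), collar 62-76 mm (diameter 60), round grip and dark nut 76-130 mm (diameter 38; grasp here from that end; its middle is 38 mm along +z from this point). Starts in the rest, leaning 30 degrees, nut end up and towards the robot.
- holder_collar (a point): Centre of the holder's collar's lower face, 3 mm from holder_mid towards the narrow end; same axes. With the taper home this face lies on the stand's top face, so this point meets socket_mouth.
- rest_hole (a point): Centre of the 47.5 mm hole in the sloping face of the fixed wooden rest (foot 110 x 116 mm, about 100 mm high), 75 mm above the bench. The holder hangs in it by its collar and is drawn out along its own axis, 65 mm until clear. x axis: horizontal, opposite to the side the holder leans to.
- socket_mouth (a point): Centre of the tapered socket's mouth, in the top face (90 x 90 mm, 80 mm above the bench) of the fixed stand's dark steel block; z up. Brass lining of the holder's taper, 45 mm across at the mouth, 0.4 mm play when home; it guides the holder to the centre. Any rotation about the axis will do. x, y: the stand's axes; the keeper's hinge is 60 mm towards -y.
- keeper (a joint): Angle of the red keeper fork on its vertical hinge, rad. 0 = fully shut (fork round the grip, 3 mm over the collar, handle towards the stand's +y); grows as it swings clockwise from above, towards the stand's +x, to 1.75. Starts at 1.2 to 1.7. Stays where left; needs about 1 N at the knob. Cannot shut if the holder is not home.
- keeper_knob (a point): Middle of the keeper's upright black knob (18 mm diameter, 45 mm high, top 20 mm above this point), 130 mm above the bench, 138 mm from the hinge axis, When shut it stands 30 mm towards the stand's +x and 75 mm towards its +y from the socket's axis. Pinch it from above or push it from the side. The red fork's top is 25 mm below.
- keeper_hinge (a point): Point on the keeper's vertical hinge axis, at the height of keeper_knob.
- screw_box: Bystander: carton of screws, 70 x 110 x 45 mm, loose; origin under its centre.
- tape_black: Bystander: roll of black tape, 62 mm across, 18 mm high, loose; origin under its centre.
- piston: Bystander: grey piston standing on its skirt, 73 mm across, 55 mm high, loose; origin under its centre.
- screwdriver_1: Bystander: red screwdriver, 180 mm long, lying on the bench, loose.
- brake_pad: Bystander: brake pad, 50 x 108 x 15 mm, lying on the bench, loose.

How it is judged:
On the way, in this order (a step that is already met when the one before it is completed fails the run):
1. the holder stands upright with its taper home in the socket, the keeper still open (distance between holder_collar and socket_mouth below 0.003 m and angle between holder_mid's own z axis and vertical below 0.05 rad and value of joint keeper above 0.8 rad), for 0.2 s.
2. the keeper is swung shut over the collar (value of joint keeper below 0.1 rad and distance between holder_collar and socket_mouth below 0.004 m), for 0.2 s.
At the end, for the whole second after the job is handed in: The holder stands upright (within 3 degrees) in the stand's socket with its collar on the block's top face (within 3 mm), and the keeper is shut over the collar (within 0.1 rad of its stop) and at rest (distance between holder_collar and socket_mouth below 0.003 m and angle between holder_mid's own z axis and vertical below 0.05 rad and value of joint keeper below 0.1 rad and not (velocity of joint keeper above 0.05 rad/s)); the robot touches nothing.
It fails at once if the holder is dropped into the socket (falling free at more than 0.7 m/s close to the stand) (horizontal distance between holder_collar and socket_mouth below 0.06 m and contact force between the fingers and holder below 0.1 N and z of holder_collar in the frame of socket_mouth above -0.01 m and linear speed of holder above 0.7 m/s).
It fails at once if a bystander is pushed more than 40 mm from its place (distance of any of screw_box, tape_black, piston, screwdriver_1, brake_pad from where it was at the start of the episode above 0.04 m).
It also fails if it takes over 64 s, if anything falls off the work surface, if the arm or the gripper's body presses on something with over 40 N, if the wrist force passes 120 N, or if a joint passes its speed limit or range.

## Working session

There is one attempt and no reset: what is moved stays moved. The work goes in short steps, Python scripts to look and compute and a tool call to move; the robot and the scene stay as the last step left them, time stands still between calls to the robot, and variables do not carry over. Pictures are saved under pics/ and viewed, about 8 in all and at most 12, crops included, and the job is handed in when it is done.

Besides the shell and the picture viewer there is one more tool, called after "Call:" as name(argument=value, ...) on one line, values as JSON. apply_moves: Moves the arm, as the interface text tells. Its arguments: {"type":"object","properties":{"increments":{"type":"array"},"hand":{"type":"number"},"force":{"type":"number"}},"required":["increments"]}

```bash
mkdir -p pics
cat > h.py <<'E'
import numpy as np, cv2
from scipy.spatial.transform import Rotation as R
from station import arm, optics, finder
def cam(name, st=None):
    m=optics.camera_model(name)
    K=np.array([[m['fx'],0,m['cx']],[0,m['fy'],m['cy']],[0,0,1.]]); d=np.array(m['dist_coeffs'],float)
    if 'world_to_cam' in m: T=np.linalg.inv(np.array(m['world_to_cam']))
    else:
        st=st or arm.get_state(); W=np.eye(4); W[:3,:3]=R.from_euler('xyz',st['ee_rot']).as_matrix(); W[:3,3]=st['eef_pos']
        T=W@np.array(m['T_tool_cam'])
    return K,d,T
def ray(c,p):
    K,d,T=c; u=cv2.undistortPoints(np.array([[p]],float),K,d)[0,0]
    v=T[:3,:3]@np.array([u[0],-u[1],-1]); return T[:3,3],v/np.linalg.norm(v)
def atz(c,p,z):
    o,v=ray(c,p); return o+v*(z-o[2])/v[2]
def proj(c,X):
    K,d,T=c; Ti=np.linalg.inv(T); P=np.atleast_2d(X)@Ti[:3,:3].T+Ti[:3,3]
    return cv2.projectPoints(P*[1,-1,-1],np.zeros(3),np.zeros(3),K,d)[0][:,0]
def tri(rs):
    A=0;b=0
    for o,v in rs:
        M=np.eye(3)-np.outer(v,v);A=A+M;b=b+M@o
    X=np.linalg.solve(A,b); return X,[np.linalg.norm((np.eye(3)-np.outer(v,v))@(X-o)) for o,v in rs]
E
python3 - <<'E'
from h import *
s=arm.get_state(); print({k:np.round(v,3) for k,v in s.items()}, arm.tips_ahead)
ims={n:optics.grab_frame(n) for n in('scene','top')}
for n in ims: cv2.imwrite(f'pics/{n}0.png',ims[n][:,:,::-1])
names=['holder_mid','holder_collar','rest_hole','socket_mouth','keeper_knob','keeper_hinge']
C={n:cam(n) for n in ims}
for n in C: print(n,np.round(C[n][2],3).tolist())
for nm in names:
    rs=[]
    for n in ims:
        r=finder.landmark_of(n,nm); print(nm,n,[(round(x['conf'],2),np.round(x['point'],1).tolist()) for x in r[:3]])
        if r: rs.append(ray(C[n],r[0]['point']))
    if len(rs)==2: print('   ',*[np.round(x,4) for x in tri(rs)])
for nm in ['screw_box','tape_black','piston','screwdriver_1','brake_pad']:
    r=finder.landmark_of('top',nm)
    if r: print(nm,round(r[0]['conf'],2),np.round(atz(C['top'],r[0]['point'],0),3))
E
```

```text
{'t': np.float64(0.0), 'q': array([-0.926,  0.359,  0.011, -0.   , -1.224, -0.288]), 'qd': array([-0.001,  0.001, -0.   ,  0.   , -0.001, -0.001]), 'joint_efforts': array([ 1.0000e-03, -5.8272e+01,  2.9306e+01,  6.9970e+00,  7.0000e-03,
       -0.0000e+00]), 'eef_pos': array([ 0.236, -0.632,  0.237]), 'ee_rot': array([-3.141e+00, -2.000e-03,  1.927e+00]), 'force': array([ 0.795, -0.857, -0.445]), 'moment': array([-0.003,  0.017,  0.075]), 'width': np.float64(0.088)} 0.011
scene [[-0.663, 0.362, -0.655, -0.18], [-0.749, -0.343, 0.567, 0.6], [-0.02, 0.866, 0.499, 0.67], [0.0, 0.0, 0.0, 1.0]]
top [[0.021, 0.997, -0.075, 0.463], [-1.0, 0.023, 0.021, -0.023], [0.022, 0.075, 0.997, 1.446], [0.0, 0.0, 0.0, 1.0]]
holder_mid scene []
holder_mid top [(0.66, [196.2, 209.3])]
holder_collar scene [(0.7, [224.8, 262.3])]
holder_collar top []
rest_hole scene [(0.64, [224.5, 267.1])]
rest_hole top [(0.65, [195.9, 211.6]), (0.61, [196.6, 211.8])]
    [0.522  0.3141 0.0706] [0.0007 0.0007]
socket_mouth scene [(0.84, [308.4, 229.8]), (0.49, [375.8, 221.8])]
socket_mouth top [(0.92, [282.1, 222.3])]
    [0.4977 0.0518 0.0735] [0.004 0.004]
keeper_knob scene [(0.73, [315.6, 183.6])]
keeper_knob top [(0.74, [322.9, 184.9])]
    [ 0.6083 -0.0712  0.1378] [0.0019 0.0019]
keeper_hinge scene [(0.72, [276.6, 210.1]), (0.54, [329.7, 209.0])]
keeper_hinge top [(0.72, [302.9, 224.0])]
    [0.5316 0.0466 0.1292] [0.0751 0.0751]
screw_box 0.89 [ 0.483 -0.212  0.   ]
tape_black 0.76 [0.635 0.24  0.   ]
piston 0.97 [ 0.728 -0.016  0.   ]
screwdriver_1 0.58 [ 0.42  -0.365  0.   ]
brake_pad 0.77 [ 0.515 -0.408  0.   ]
```

View pics/scene0.png

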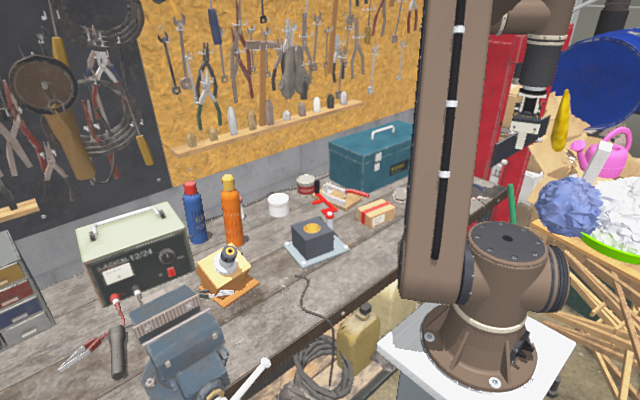

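View pics/top0.png

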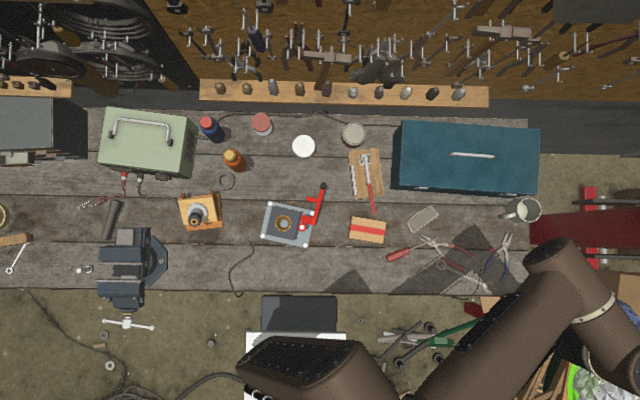

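The stand shows at about (283,223) in top view, with the hinge at (304,227) and the knob at (323,186). The rest is at (198,213), with the holder's nut up. I'll move the wrist camera over the stand and rest for close measurements.

Run:
```python
from h import *
m=optics.camera_model('wrist'); print(np.round(m['T_tool_cam'],3), m['fx'],m['cx'],m['cy'])
c=cam('top')
print('socket',atz(c,(282.1,222.3),.08),'knob',atz(c,(322.9,184.9),.13),'hinge',atz(c,(302.9,224),.13),'resthole',atz(c,(195.9,211.6),.075))
c=cam('scene')
print('socket',atz(c,(308.4,229.8),.08),'knob',atz(c,(315.6,183.6),.13),'hole',atz(c,(224.5,267.1),.075))
```

```text
[[ 1.     0.002  0.001 -0.   ]
 [ 0.002 -0.962 -0.272 -0.074]
 [ 0.     0.272 -0.962 -0.147]
 [ 0.     0.     0.     1.   ]] 283.76686083467155 318.5323769108177 195.36054626697796
socket [0.49488574 0.04836515 0.08      ] knob [ 0.60784069 -0.07288284  0.13      ] hinge [ 0.49000932 -0.01589583  0.13      ] resthole [0.5222397  0.31365587 0.075     ]
socket [0.49316739 0.06054918 0.08      ] knob [ 0.62122611 -0.07961124  0.13      ] hole [0.51635794 0.31570318 0.075     ]
```

Call:
apply_moves(increments=[0.02,0.03,0.02,0,0,-0.03,0.02,0.035,0.01,0,0,-0.03,0.02,0.035,0.01,0,0,-0.03,0.02,0.035,0.01,0,0,-0.03,0.02,0.035,0.01,0,0,-0.03,0.02,0.035,0.01,0,0,-0.03,0.02,0.035,0.01,0,0,-0.03,0.02,0.035,0.01,0,0,-0.03,0.015,0.038,0,0,0,-0.03,0.015,0.038,0,0,0,-0.03,0.01,0.038,0,0,0,-0.03,0,0.04,0,0,0,-0.03,0,0.04,0,0,0,0,0,0.04,0,0,0,0,0,0.04,0,0,0,0,0,0.04,0,0,0,0,0,0.04,0,0,0,0,0,0.04,0,0,0,0,0,0.0,0,0,0,0], hand=0)

```text
t: 2.53
eef_pos: [0.4325, 0.0582, 0.3296]
ee_rot: [3.132, -0.008, 1.542]
force: [0.6, 0.3, -0.4]
width: 0.0879
```

```bash
cat > look.py <<'E'
from h import *
import sys
st=arm.get_state(); im=optics.grab_frame('wrist'); cv2.imwrite(f'pics/{sys.argv[1]}.png',im[:,:,::-1]); c=cam('wrist',st)
Z=dict(holder_mid=None,holder_collar=None,rest_hole=.075,socket_mouth=.08,keeper_knob=.13,keeper_hinge=.13)
for n,z in Z.items():
    for r in finder.landmark_of('wrist',n)[:2]:
        o,v=ray(c,r['point']); print(n,round(r['conf'],2),np.round(r['point'],1),np.round(atz(c,r['point'],z),4) if z else '')
print(np.round(st['eef_pos'],4),np.round(st['ee_rot'],4),round(float(st['t']),2))
E
python3 look.py w1
```

```text
holder_mid 0.8 [481.1 221.3] 
holder_mid 0.16 [ 69.1 160.9] 
holder_collar 0.81 [482.1 224.6] 
rest_hole 0.46 [231.9 295.6] [ 0.643  -0.0899  0.075 ]
socket_mouth 0.74 [308.9 207.9] [0.4922 0.0438 0.08  ]
keeper_knob 0.78 [230.2 298.3] [ 0.6082 -0.0725  0.13  ]
keeper_hinge 0.8 [267.5 214.6] [ 0.4825 -0.0083  0.13  ]
[0.4325 0.0582 0.3296] [ 3.1315 -0.0084  1.5425] 2.53
```

View pics/w1.png

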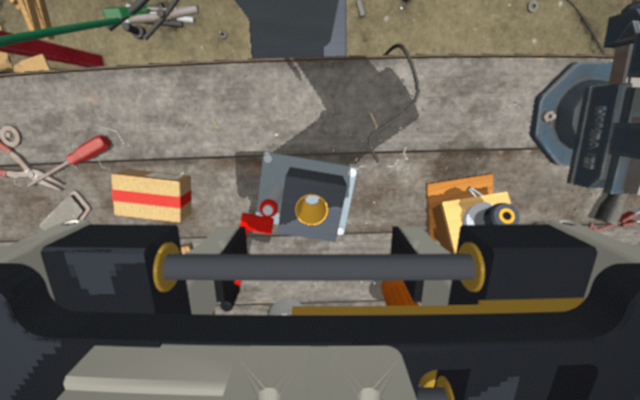

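The wrist view shows the socket at (311,209), the hinge at (268,210) and the rest with its holder at about (480,220), with the nut end at (506,215). Next I'll move the camera over the rest.

Call:
apply_moves(increments=[-0.01,0.04,0,0,0,0,0,0.04,0,0,0,0,0,0.04,0,0,0,0,0,0.04,0,0,0,0,0,0.04,0,0,0,0,0,0.04,0,0,0,0,0,0,0,0,0,0,0,0,0,0,0,0])

```text
t: 3.55
eef_pos: [0.4256, 0.2895, 0.3296]
ee_rot: [3.131, -0.007, 1.505]
force: [0.2, -0.2, -0.9]
width: 0.0879
```

```bash
python3 look.py w2; python3 -c "
import cv2;i=cv2.imread('pics/w2.png');cv2.imwrite('pics/w2c.png',cv2.resize(i[110:260,200:400],None,fx=4,fy=4,interpolation=cv2.INTER_CUBIC))"
```

```text
holder_mid 0.97 [332.9 232.1] 
holder_collar 0.88 [335.9 231.1] 
socket_mouth 0.7 [159.  223.5] [0.4943 0.0442 0.08  ]
keeper_knob 0.47 [299.6 267.5] [0.5535 0.2556 0.13  ]
keeper_hinge 0.48 [100.  232.8] [ 0.4841 -0.0092  0.13  ]
[0.4256 0.2895 0.3296] [ 3.1308 -0.0069  1.5054] 3.55
```

View pics/w2c.png

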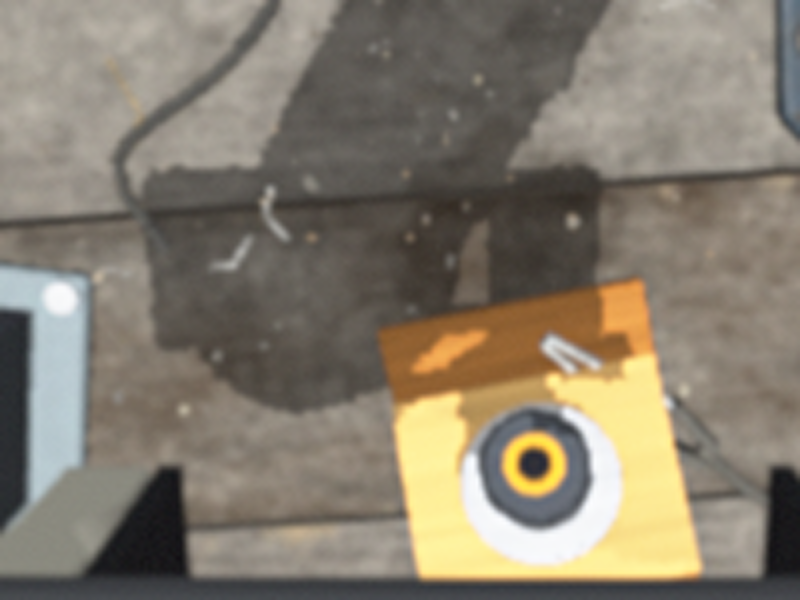

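Run:
```python
from h import *
st=arm.get_state(); c=cam('wrist',st)
f=lambda x,y:(200+x/4-.375,110+y/4-.375)
N=atz(c,f(535,464),.1339); U=atz(c,f(541,484),.0871); print('nutend',N,'collar top',U,'az lean',np.degrees(np.arctan2(*(N-U)[1::-1])))
for z in (0,.01,.02):
    a,b=atz(c,f(378,328),z),atz(c,f(643,280),z); d=b-a; print('foot edge',z,np.linalg.norm(d),'normal az',np.degrees(np.arctan2(d[0],-d[1])))
for pts in [((393,405),(420,580)),((655,355),(700,575))]:
    a,b=f(*pts[0]),f(*pts[1])
    # plank side edges: low end / high end heights unknown, vertical plane through lean dir: use plane normal
    o,v1=ray(c,a); _,v2=ray(c,b); n=np.cross(v1,v2)
    # direction in sloping face s=( -cos az*cos30.., ) solve n.(k)=0, k=(cos a*c,sin a*c,-s)
    best=min(np.radians(np.arange(150,240,.1)),key=lambda a:abs(n@np.array([np.cos(a)*.866,np.sin(a)*.866,-.5]))); print('edge az',np.degrees(best))
for p in [(332.9,232.1),(335.9,231.1)]:
    print(atz(c,p,.0776),atz(c,p,.075))
```

```text
nutend [0.49348831 0.303836   0.1339    ] collar top [0.52129094 0.30734834 0.0871    ] az lean -172.799897779623
foot edge 0 0.11682201203908531 normal az -173.4324779048916
foot edge 0.01 0.11437147478733332 normal az -173.43247790489164
foot edge 0.02 0.11192093753558134 normal az -173.4324779048916
edge az 186.8999999999979
edge az 186.49999999999795
[0.5276944 0.3046028 0.0776   ] [0.52885387 0.30468937 0.075     ]
[0.52637321 0.30925993 0.0776    ] [0.52752407 0.30937683 0.075     ]
```

Call:
apply_moves(increments=[0,0,0,0,0,0.09,0,0,0,0,0,0.09,0.007,0.002,-0.025,0.0123,-0.1043,0,0.007,0.002,-0.025,0.0123,-0.1043,0,0.007,0.002,-0.025,0.0123,-0.1043,0,0.007,0.002,-0.025,0.0123,-0.1043,0,0.007,0.002,-0.025,0.0123,-0.1043,0,0,0,0,0,0,0,0,0,0,0,0,0])

```text
t: 4.65
eef_pos: [0.477, 0.2836, 0.234]
ee_rot: [2.657, -0.012, 1.739]
force: [0.9, 0.5, 0.2]
width: 0.0875
```

```bash
cat > togo.py <<'E'
from h import *
import sys
# args: x y z, axis-lean az(deg), lean angle(deg), jaw yaw sign
def togo(P,az,lean,sg=1):
    az,l=np.radians(az),np.radians(lean)
    a=np.array([np.sin(l)*np.cos(az),np.sin(l)*np.sin(az),np.cos(l)])
    z=-a; x=sg*np.array([np.sin(az),-np.cos(az),0]); M=np.c_[x,np.cross(z,x),z]
    s=arm.get_state(); C=R.from_euler('xyz',s['ee_rot']).as_matrix()
    return np.round(np.array(P)-s['eef_pos'],4), np.round(R.from_matrix(M@C.T).as_rotvec(),4), s
E
python3 look.py w3
python3 - <<'E'
from togo import *
a=np.array([-0.4966,-0.0583,0.866])
d=togo(np.array([0.5109,0.3059,0.1036])+.1*a,186.7,30); print(d[:2],np.round(d[2]['q'],2))
i=cv2.imread('pics/w3.png');cv2.imwrite('pics/w3c.png',cv2.resize(i[100:300,200:440],None,fx=3,fy=3,interpolation=cv2.INTER_CUBIC))
c=cam('wrist'); col=np.array([.5273,.3078,.075])
print(np.round(proj(c,[col+.068*a,col+.014*a,col]),1))
E
```

```text
holder_mid 0.66 [331.4 156.3] 
holder_collar 0.64 [331.1 159.6] 
socket_mouth 0.72 [65.3 97.5] [0.4911 0.048  0.08  ]
socket_mouth 0.43 [271.8 180.8] [0.5643 0.2448 0.08  ]
[0.477  0.2836 0.234 ] [ 2.6568 -0.0122  1.7388] 4.65
(array([-0.0163,  0.0136, -0.0451]), array([-0.009 , -0.039 , -0.0537])) [ 1.06 -0.07 -0.86  0.71 -0.57 -3.03]
[[333.8 166.3]
 [329.2 159.3]
 [328.3 157.9]]
```

View pics/w3c.png

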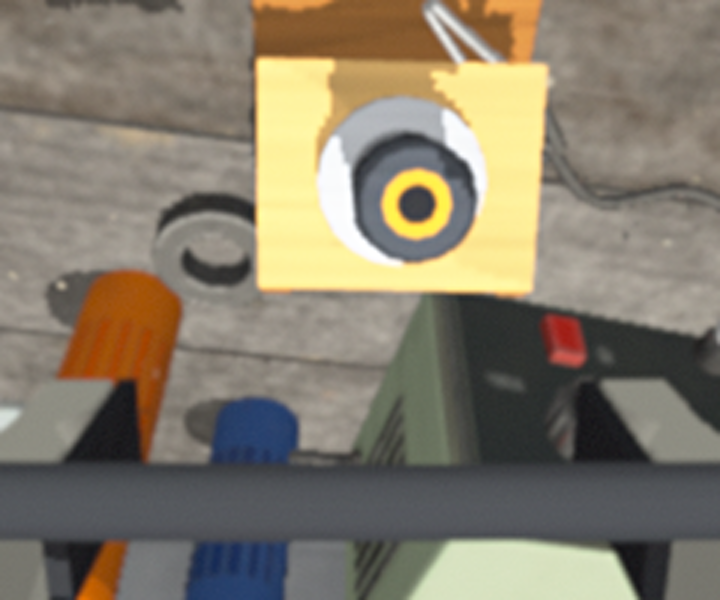

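The nut end is at px (338.6,167.7). Joint 6 is at its limit on this branch (q6 = -3.03), so I'll turn the tool half a turn, which gives the same grasp.

Call:
apply_moves(increments=[0,0,0,-0.055,-0.0106,0.106,0,0,0,-0.055,-0.0106,0.106,0,0,0,-0.055,-0.0106,0.106,0,0,0,-0.055,-0.0106,0.106,0,0,0,-0.055,-0.0106,0.106,0,0,0,-0.055,-0.0106,0.106,0,0,0,-0.055,-0.0106,0.106,0,0,0,-0.055,-0.0106,0.106,0,0,0,-0.055,-0.0106,0.106,0,0,0,-0.055,-0.0106,0.106,0,0,0,-0.055,-0.0106,0.106,0,0,0,-0.055,-0.0106,0.106,0,0,0,-0.055,-0.0106,0.106,0,0,0,-0.055,-0.0106,0.106,0,0,0,-0.055,-0.0106,0.106,0,0,0,-0.055,-0.0106,0.106,0,0,0,-0.055,-0.0106,0.106,0,0,0,-0.055,-0.0106,0.106,0,0,0,-0.055,-0.0106,0.106,0,0,0,-0.055,-0.0106,0.106])

```text
t: 6.67
eef_pos: [0.4808, 0.2987, 0.2444]
ee_rot: [-2.759, 0.293, -1.998]
force: [-0.1, -0.7, 0.2]
width: 0.0879
```

Run:
```python
from togo import *
a=np.array([-0.4966,-0.0583,0.866])
d=togo(np.array([0.5109,0.3059,0.1036])+.1*a,186.7,30,-1); print(d[:2],np.round(d[2]['q'],2))
```

```text
(array([-0.0196,  0.0013, -0.0542]), array([-0.314 , -0.094 ,  0.5184])) [ 1.08 -0.06 -0.81  0.67 -0.61 -0.5 ]
```

Call:
apply_moves(increments=[-0.004,0,-0.011,-0.0523,-0.0157,0.0864,-0.004,0,-0.011,-0.0523,-0.0157,0.0864,-0.004,0,-0.011,-0.0523,-0.0157,0.0864,-0.004,0,-0.011,-0.0523,-0.0157,0.0864,-0.004,0,-0.011,-0.0523,-0.0157,0.0864,0,0,0,-0.0523,-0.0157,0.0864,0,0,0,0,0,0,0,0,0,0,0,0])

```text
t: 7.33
eef_pos: [0.4615, 0.3051, 0.1915]
ee_rot: [-2.616, -0.009, -1.425]
force: [-0.1, -0.2, 0.0]
width: 0.0877
```

```bash
python3 look.py w4
python3 - <<'E'
from togo import *
a=np.array([-0.4966,-0.0583,0.866])
d=togo(np.array([0.5109,0.3059,0.1036])+.1*a,186.7,30,-1); print(d[:2],np.round(d[2]['q'],2))
i=cv2.imread('pics/w4.png');cv2.imwrite('pics/w4c.png',cv2.resize(i[100:300,200:440],None,fx=3,fy=3,interpolation=cv2.INTER_CUBIC))
c=cam('wrist'); col=np.array([.5273,.3078,.075])
print(np.round(proj(c,[col+.068*a,col+.014*a,col]),1))
E
```

```text
holder_mid 0.77 [320.7 190.7] 
holder_collar 0.93 [325.1 193.4] 
keeper_hinge 0.71 [554.4  97.3] [0.6343 0.1046 0.13  ]
[0.4615 0.3051 0.1915] [-2.6162 -0.009  -1.4253] 7.33
(array([-0.0001, -0.0052, -0.0015]), array([ 0.009 ,  0.0035, -0.0307])) [ 1.03 -0.02 -1.    1.05 -0.47 -0.24]
[[325.2 212.3]
 [324.3 194.3]
 [324.1 190.6]]
```

View pics/w4c.png

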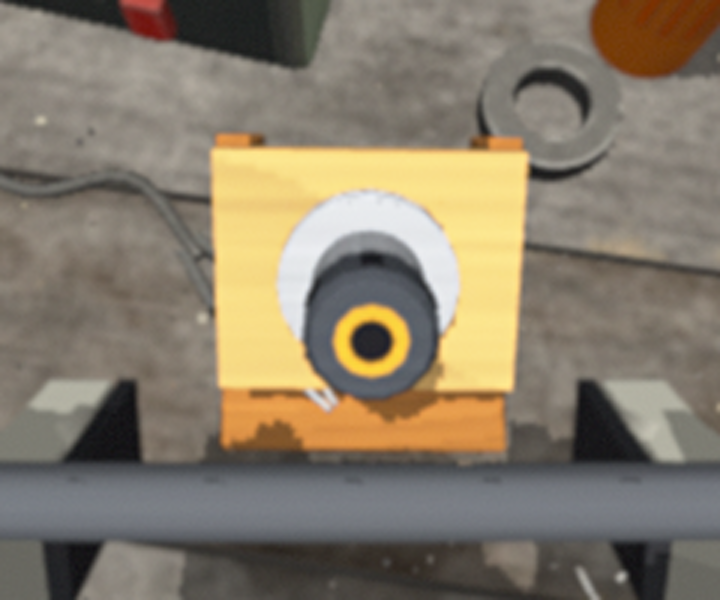

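Call:
apply_moves(increments=[0,-0.004,-0.001,0.009,0.0035,-0.03,0,0,0,0,0,0,0.01,0.0012,-0.0173,0,0,0,0.01,0.0012,-0.0173,0,0,0,0.01,0.0012,-0.0173,0,0,0,0,0,0,0,0,0])

```text
t: 8.18
eef_pos: [0.4971, 0.3141, 0.1483]
ee_rot: [-2.628, 0.003, -1.459]
force: [1.4, -1.2, 0.1]
width: 0.0879
```

Run:
```python
from togo import *
d=togo(np.array([0.511,0.3069,0.1036]),186.7,30,-1); print(d[:2],np.round(d[2]['q'],2),d[2]['force'])
```

```text
(array([ 0.0139, -0.0072, -0.0447]), array([-0.0019, -0.0107,  0.0047])) [ 0.82  0.09 -1.02  1.4  -0.33 -0.46] [ 1.449574   -1.18010348  0.0563708 ]
```

Joint 3 has reached its limit near a wrist singularity. I'll fit a quick kinematic model from the recorded states to see which tool tilts are feasible for the grasp.

```bash
cat > kin.py <<'E'
from togo import *
from scipy.optimize import least_squares
import itertools
D=[([-0.926,0.359,0.0115,0,-1.224,-0.288],[.236,-.632,.2375],[-3.141,-.002,1.927]),
([1.06,-.07,-.86,.71,-.57,-3.03],[.477,.2836,.234],[2.6568,-.0122,1.7388]),
([1.08,-.06,-.81,.67,-.61,-.5],[.4808,.2987,.2444],[-2.759,.293,-1.998]),
([1.03,-.02,-1.,1.05,-.47,-.24],[.4615,.3051,.1915],[-2.6162,-.009,-1.4253])]
def fk(q,p,s):
    P=p.reshape(5,3); M=np.eye(3); x=np.zeros(3)
    ax='zyyxyx'
    x=x+P[0]*[0,0,1]
    for i in range(6):
        M=M@R.from_euler(ax[i],s[i]*q[i]).as_matrix()
        if i==0: x=x+M@(P[1]*[1,1,0])
        if i==1: x=x+M@(P[2]*[1,0,1])
        if i==2: x=x+M@(P[3]*[1,0,1])
        if i==4: x=x+M@(P[4]*[1,0,1])
    return x,M
E
python3 - <<'E'
from kin import *
s0=arm.get_state(); D.append((s0['q'],s0['eef_pos'],s0['ee_rot']))
def ori(s):
    # fixed final rotation from sample 0 ; residual on others
    Ms=[fk(np.array(q),np.zeros(15),s)[1] for q,_,_ in D]; Rs=[R.from_euler('xyz',r).as_matrix() for *_,r in D]
    F=R.from_matrix([m.T@r for m,r in zip(Ms,Rs)]); return F.mean(), (F.mean().inv()*F).magnitude().max()
res=sorted([(ori((1,1,-1,a,b,c))[1],(1,1,-1,a,b,c)) for a in(1,-1) for b in(1,-1) for c in(1,-1)])[:3]; print(res)
s=res[0][1]; F=ori(s)[0]; print(np.round(F.as_matrix(),2))
f=lambda p:np.r_[np.concatenate([(fk(np.array(q),p,s)[0]-x) for q,x,_ in D])*100,p*.001]
r=least_squares(f,np.full(15,.2)); print(np.round(r.x.reshape(5,3),3),np.round(np.abs(f(r.x)[:-15])*10,1).max(),'mm')
np.savez('kin.npz',p=r.x,s=s,F=F.as_matrix())
E
```

```text
[(np.float64(0.008000425344382816), (1, 1, -1, -1, -1, -1)), (np.float64(0.7861169330675699), (1, 1, -1, -1, -1, 1)), (np.float64(1.4839259828719007), (1, 1, -1, 1, -1, -1))]
[[ 0. -0.  1.]
 [ 0.  1.  0.]
 [-1.  0.  0.]]
[[ 0.     0.    -0.229]
 [ 0.21  -0.191  0.   ]
 [-0.225  0.     0.891]
 [ 0.004  0.     0.205]
 [ 0.639  0.     0.261]] 10.5 mm
```

Run:
```python
from kin import *
s0=arm.get_state(); D.append((s0['q'],s0['eef_pos'],s0['ee_rot']))
k=np.load('kin.npz'); s=k['s']
def full(v): # h,a1,lat,L1,e,L2,L3
    return np.array([0,0,v[0],v[1],v[2],0,0,0,v[3],v[5],0,v[4],v[6],0,0.])
n=len(D)
def f(u):
    v=u[:7]; dq=u[7:].reshape(n,6); w=np.array([.0005,.003,.003,.003,.0001])
    return np.concatenate([np.r_[(fk(np.array(D[i][0])+dq[i],full(v),s)[0]-D[i][1])/.001, dq[i]/w[i]] for i in range(n)]+[ (v-[.3,0.05,-.19,.5,0,.5,.25])/.3])
r=least_squares(f,np.r_[.3,0.05,-.19,.5,0,.5,.25,np.zeros(6*n)])
v=r.x[:7]; print(np.round(v,3),np.sqrt(2*r.cost))
for i in range(n): print(np.round((fk(np.array(D[i][0])+r.x[7:].reshape(n,6)[i],full(v),s)[0]-D[i][1])*1e3,1),np.round(r.x[7:].reshape(n,6)[i],4))
np.savez('kin.npz',p=full(v),s=s,F=k['F'])
p=full(v); F=k['F']
lo=np.array([-3.07,-1.43,-1.02,-3.03,-3.05,-3.03]); hi=np.array([3.07,2.12,1.25,1.67,0,3.03])
def ik(P,az,lean,sg=-1,q0=s0['q']):
    az,l=np.radians(az),np.radians(lean); a=np.array([np.sin(l)*np.cos(az),np.sin(l)*np.sin(az),np.cos(l)])
    z=-a; x=sg*np.array([np.sin(az),-np.cos(az),0]); M=np.c_[x,np.cross(z,x),z]
    def g(q):
        X,m=fk(q,p,s); return np.r_[(X-P)/.01,R.from_matrix(m@F@M.T).as_rotvec()/.02]
    best=None
    for q1 in (q0,np.array([.7,0,-.5,.3,-.8,0]),np.array([.9,.3,-.3,-.5,-.8,0]),np.array([.5,.3,-.3,-1.5,-.8,1])):
        r=least_squares(g,np.clip(q1,lo+.01,hi-.01),bounds=(lo,hi))
        if best is None or r.cost<best.cost: best=r
    return best
G=np.array([.5069,.3064,.1105])
for L in (30,25,20,15,10,5):
    o=[]
    l=np.radians(L); z=-np.array([np.sin(l)*np.cos(3.2585),np.sin(l)*np.sin(3.2585),np.cos(l)])
    for back in (0,.05):
        b=ik(G+.008*z+back*np.array([-.497,-.058,.866]),186.7,L); o.append((round(b.cost,3),np.round(b.x,2).tolist()))
    print(L,o)
```

```text
[-0.136  0.327 -0.177  0.455  0.118  0.129  0.106] 88.15108621344902
[11.1  7.3 13.5] [-0.0022  0.001  -0.0006  0.0003 -0.      0.    ]
[-18.3   9.2 -11.5] [-0.0864 -0.0093  0.0239  0.0114 -0.0077 -0.    ]
[-22.4   7.1 -14.2] [-0.0908 -0.0021  0.0318  0.0148 -0.0046  0.    ]
[-0.3  7.4 -2.1] [-0.0314 -0.0211 -0.0032 -0.0005 -0.0069 -0.    ]
[ 45.7 -39.6  14.2] [ 0.0003  0.     -0.     -0.      0.0001  0.    ]
30 [(np.float64(15.443), [0.89, 0.14, -1.02, 1.48, -0.35, -0.61]), (np.float64(4.145), [0.94, 0.04, -1.02, 1.21, -0.4, -0.36])]
25 [(np.float64(11.922), [0.88, 0.15, -1.02, 1.28, -0.3, -0.42]), (np.float64(2.519), [0.93, 0.05, -1.02, 1.01, -0.36, -0.17])]
20 [(np.float64(9.001), [0.87, 0.16, -1.02, 1.04, -0.27, -0.17]), (np.float64(1.36), [0.92, 0.06, -1.02, 0.8, -0.35, 0.04])]
15 [(np.float64(6.626), [0.87, 0.18, -1.02, 0.74, -0.26, 0.11]), (np.float64(0.601), [0.91, 0.07, -1.02, 0.57, -0.35, 0.26])]
10 [(np.float64(4.737), [0.86, 0.19, -1.02, 0.45, -0.27, 0.4]), (np.float64(0.173), [0.9, 0.08, -1.02, 0.35, -0.36, 0.47])]
5 [(np.float64(3.273), [0.85, 0.2, -1.02, 0.2, -0.29, 0.66]), (np.float64(0.008), [0.89, 0.1, -1.02, 0.16, -0.39, 0.66])]
```

```bash
cat > kin2.py <<'E'
from kin import *
s=(1,1,-1,-1,-1,-1); F=np.array([[0,0,1],[0,1,0],[-1,0,0.]])
def fk2(q,v):
    h,L1,L2,lat,L3,e,a1=v; r=lambda a,i:R.from_euler(a,s[i]*q[i]).as_matrix()
    M=r('z',0); x=np.array([0,0,h])+M@[a1,0,0]; M=M@r('y',1); x=x+M@[0,0,L1]; M=M@r('y',2); x=x+M@[L2,0,e]; M=M@r('x',3)@r('y',4); x=x+M@[L3,lat,0]; return x,M@r('x',5)@F
lo=np.array([-3.07,-1.43,-1.02,-3.03,-3.05,-3.03]); hi=np.array([3.07,2.12,1.25,1.67,0,3.03])
def pose(az,lean,sg):
    az,l=np.radians(az),np.radians(lean); a=np.array([np.sin(l)*np.cos(az),np.sin(l)*np.sin(az),np.cos(l)])
    z=-a; x=sg*np.array([np.sin(az),-np.cos(az),0]); return np.c_[x,np.cross(z,x),z]
def ik(v,P,M,seeds):
    def g(q):
        X,m=fk2(q,v); return np.r_[(X-P)/.01,R.from_matrix(m@M.T).as_rotvec()/.02]
    return min((least_squares(g,np.clip(q,lo+.01,hi-.01),bounds=(lo,hi)) for q in seeds),key=lambda r:r.cost)
E
python3 - <<'E'
from kin2 import *
s0=arm.get_state(); D.append((s0['q'],s0['eef_pos'],s0['ee_rot']))
f=lambda v:np.r_[np.concatenate([fk2(q,v)[0]-x for q,x,_ in D])/.002,(v-[.3,.5,.5,-.19,.3,0,0])/.3]
r=least_squares(f,[.3,.5,.5,-.19,.3,0,0]); v=r.x; print(np.round(v,3),np.round(f(v)[:-7]*2,1)); np.save('v.npy',v)
rng=np.random.default_rng(0); seeds=[s0['q']]+[rng.uniform(lo,hi) for _ in range(15)]
G=np.array([.5069,.3064,.1105])
for az in (186.7,):
  for L in (30,25,20,10):
    M=pose(az,L,-1)
    for back in (0,.1): b=ik(v,G+.008*M[:,2]+back*np.array([-.497,-.058,.866]),M,seeds); print(L,back,round(b.cost,4),np.round(b.x,2))
E
```

```text
[ 0.188  0.611  0.462 -0.192  0.369  0.003 -0.004] [-1.1 -0.6 -0.2 -1.   2.  -0.7 -1.1  0.6  1.4  0.7 -2.7 -0.7  1.   0.2
  0.3]
30 0 2.0853 [ 0.68  0.16 -1.02  1.67 -0.27 -0.61]
30 0.1 0.0 [ 1.03 -0.02 -1.    1.05 -0.48 -0.27]
25 0 0.0 [ 0.73  0.17 -1.01  1.46 -0.25 -0.45]
25 0.1 0.0 [ 1.1   0.   -0.89  0.73 -0.55 -0.02]
20 0 0.0 [ 0.93  0.2  -0.87  0.79 -0.36  0.03]
20 0.1 0.0 [ 1.1   0.03 -0.76  0.5  -0.64  0.2 ]
10 0 0.0 [ 0.95  0.27 -0.57  0.22 -0.63  0.57]
10 0.1 0.0 [ 1.03  0.1  -0.53  0.19 -0.84  0.54]
```

The model now fits to about 2 mm. A tool tilt of 15° can reach the grasp while 30° cannot, so I'll grasp with the tool tilted less about the jaw axis. I'll compute the moves and check the stand poses.

Run:
```python
from kin2 import *
v=np.load('v.npy'); s0=arm.get_state()
rng=np.random.default_rng(0); seeds=[s0['q']]+[rng.uniform(lo,hi) for _ in range(8)]
G=np.array([.5069,.3064,.1105]); a=np.array([-.4966,-.0583,.866]); M=pose(186.7,15,-1); z=M[:,2]
for back in (.07,.03,0,-.0): print('G',back,togo(G+.008*z+back*a,186.7,15,-1)[:2])
for X,az,L in [((.484,.302,.30),186.7,15),((.49,.302,.30),186.7,-15),((.494,.15,.30),186.7,-15),((.494,.046,.25),186.7,-15),((.494,.046,.113),186.7,-15),((.494,.046,.113),206.7,-15),((.494,.046,.113),166.7,-15)]:
    b=ik(v,np.array(X),pose(az,L,-1),seeds); print(X,az,L,round(b.cost,4),np.round(b.x,2))
```

```text
G 0.07 (array([-0.0229, -0.0116,  0.0151]), array([-0.0318,  0.2494,  0.005 ]))
G 0.03 (array([-0.003 , -0.0092, -0.0196]), array([-0.0318,  0.2494,  0.005 ]))
G 0 (array([ 0.0119, -0.0075, -0.0456]), array([-0.0318,  0.2494,  0.005 ]))
G -0.0 (array([ 0.0119, -0.0075, -0.0456]), array([-0.0318,  0.2494,  0.005 ]))
(0.484, 0.302, 0.3) 186.7 15 0.0 [ 1.04  0.02 -0.41  0.25 -1.    0.53]
(0.49, 0.302, 0.3) 186.7 -15 0.0 [ 0.78  0.32  0.13 -0.16 -1.59  0.92]
(0.494, 0.15, 0.3) 186.7 -15 0.0 [ 0.59  0.23 -0.01 -0.12 -1.57  1.12]
(0.494, 0.046, 0.25) 186.7 -15 0.0 [ 0.43  0.22 -0.14 -0.08 -1.45  1.28]
(0.494, 0.046, 0.113) 186.7 -15 0.0 [ 0.43  0.34 -0.32 -0.09 -1.16  1.31]
(0.494, 0.046, 0.113) 206.7 -15 0.0 [ 0.49  0.34 -0.36 -0.01 -1.13  1.55]
(0.494, 0.046, 0.113) 166.7 -15 0.0 [ 0.37  0.34 -0.29 -0.16 -1.16  1.05]
```

Call:
apply_moves(increments=[-0.017,-0.004,0.03,0,0,0,-0.003,-0.004,0,-0.011,0.083,0.002,-0.003,-0.004,0,-0.011,0.083,0.002,0,0,-0.013,-0.011,0.083,0.002,0,0,0,0,0,0,0,0,0,0,0,0])

```text
t: 8.68
eef_pos: [0.4942, 0.3009, 0.1663]
ee_rot: [-2.762, -0.006, -1.472]
force: [0.5, -0.7, -0.2]
width: 0.0877
```

```bash
python3 look.py w5 | head -3
python3 - <<'E'
from kin2 import *
a=np.array([-.4966,-.0583,.866]); G=np.array([.5069,.3064,.1105]); z=pose(186.7,15,-1)[:,2]
for back in (.07,0): print('G',back,togo(G+.008*z+back*a,186.7,15,-1)[:2])
c=cam('wrist'); col=np.array([.5273,.3088,.075]); print(np.round(arm.get_state()['q'],2))
print(np.round(proj(c,[col+.068*a,col+.014*a,col]),1))
i=cv2.imread('pics/w5.png');cv2.imwrite('pics/w5c.png',cv2.resize(i[100:300,200:440],None,fx=3,fy=3,interpolation=cv2.INTER_CUBIC))
E
```

```text
holder_mid 0.96 [310.8 201.3] 
holder_collar 0.82 [314.2 202.2] 
[0.4942 0.3009 0.1663] [-2.7623 -0.0062 -1.4721] 8.68
G 0.07 (array([-0.0203,  0.0033, -0.0024]), array([-0.0044,  0.1174,  0.0176]))
G 0 (array([ 0.0145,  0.0074, -0.063 ]), array([-0.0044,  0.1174,  0.0176]))
[ 1.02  0.09 -0.8   0.63 -0.53  0.13]
[[309.4 244.5]
 [310.2 208.8]
 [310.4 201.8]]
```

View pics/w5c.png

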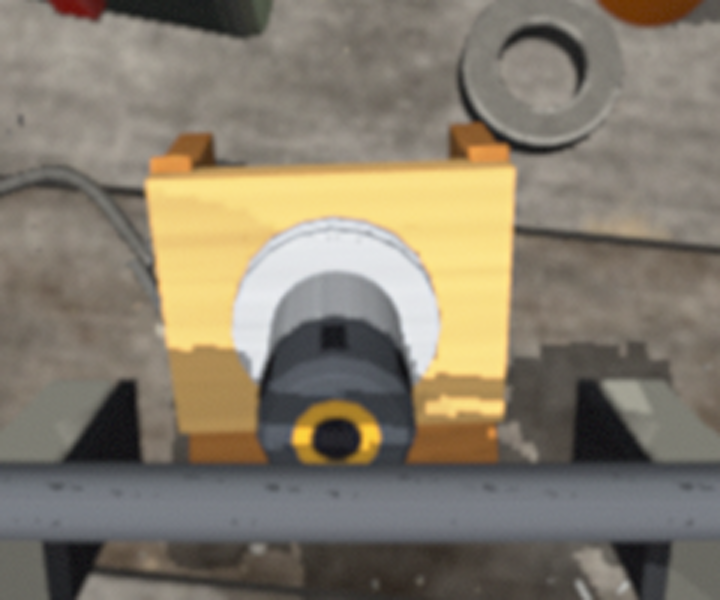

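Call:
apply_moves(increments=[-0.014,0.003,0,-0.004,0.08,0.01,-0.006,0,-0.002,0,0.037,0.008,0,0,0,0,0,0,0.007,0.0008,-0.0121,0,0,0,0.007,0.0008,-0.0121,0,0,0,0.007,0.0008,-0.0121,0,0,0,0.007,0.0008,-0.0121,0,0,0,0,0,0,0,0,0])

```text
t: 9.7
eef_pos: [0.5069, 0.302, 0.1153]
ee_rot: [-2.862, -0.004, -1.456]
force: [-1.1, -0.2, -0.4]
width: 0.0877
```

```bash
cat > g.py <<'E'
from kin2 import *
G=np.array([.5069,.3060,.1105]); z=pose(186.7,15,-1)[:,2]
d=togo(G+.008*z,186.7,15,-1); print(d[:2],np.round(d[2]['q'],2),np.round(d[2]['force'],1),d[2]['width'])
E
python3 g.py
```

```text
(array([ 0.0021,  0.0043, -0.0126]), array([0.0021, 0.0181, 0.0019])) [ 0.98  0.21 -0.72  0.45 -0.51  0.33] [-1.1 -0.2 -0.4] 0.08771261411109162
```

Call:
apply_moves(increments=[0.001,0.002,-0.006,0.001,0.009,0,0.001,0.002,-0.006,0.001,0.009,0,0,0,0,0,0,0])

```text
t: 9.95
eef_pos: [0.5089, 0.305, 0.1028]
ee_rot: [-2.88, -0.001, -1.457]
force: [-0.6, 0.8, 0.5]
width: 0.0878
```

Call:
apply_moves(increments=[0,0,0,0,0,0,0,0,0,0,0,0,0,0,0,0,0,0,0,0,0,0,0,0,0,0,0,0,0,0,0,0,0,0,0,0,0,0,0,0,0,0,0,0,0,0,0,0], hand=1, force=25)

```text
t: 10.62
eef_pos: [0.509, 0.3065, 0.1053]
ee_rot: [-2.877, 0.002, -1.456]
force: [0.1, -0.2, 0.4]
width: 0.0399
```

```bash
python3 g.py
```

```text
(array([-0.0001, -0.0003, -0.0026]), array([-0.0019,  0.0026,  0.002 ])) [ 0.97  0.23 -0.7   0.42 -0.5   0.36] [ 0.1 -0.2  0.4] 0.03985270243749606
```

Call:
apply_moves(increments=[0,0,0,0,0,0,0,0,0,0,0,0,0,0,0,0,0,0,0,0,0,0,0,0,-0.004,-0.0005,0.007,0,0,0,-0.004,-0.0005,0.007,0,0,0], hand=1, force=60)

```text
t: 11.12
eef_pos: [0.4994, 0.3034, 0.1169]
ee_rot: [-2.882, -0.002, -1.458]
force: [1.9, 1.8, -5.9]
width: 0.037
```

Call:
apply_moves(increments=[-0.004,0,0.011,0,0,0,-0.006,0,0.011,0,0,0,-0.006,-0.0003,0.011,0,0,0])

```text
t: 11.37
eef_pos: [0.4797, 0.2993, 0.1482]
ee_rot: [-2.889, -0.008, -1.46]
force: [0.0, -0.1, -7.2]
width: 0.0371
```

Call:
apply_moves(increments=[-0.006,-0.001,0.011,0,0,0,-0.006,-0.001,0.011,0,0,0,-0.006,-0.001,0.011,0,0,0,0,0,0,0,0,0])

```text
t: 11.7
eef_pos: [0.4563, 0.2926, 0.1828]
ee_rot: [-2.895, -0.011, -1.462]
force: [0.3, 0.8, -6.5]
width: 0.0372
```

```bash
python3 g.py
```

```text
(array([ 0.0526,  0.0136, -0.0801]), array([ 0.0127, -0.014 ,  0.0082])) [ 1.07  0.07 -0.65  0.31 -0.74  0.4 ] [ 0.3  0.8 -6.5] 0.03723613193747077
```

Call:
apply_moves(increments=[0,0,0.035,0,0,0,0,0,0.035,0,0,0,0,0,0.02,-0.0123,0.104,0,0.004,-0.03,0,-0.0123,0.104,0,0.004,-0.03,0,-0.0123,0.104,0,0.004,-0.03,0,-0.0123,0.104,0,0.004,-0.03,0,-0.0123,0.104,0,0,-0.03,0,0,0,0,0,-0.03,0,0,0,0,0,-0.03,0,0,0,0,0,0,0,0,0,0,0,0,0,0,0,0])

```text
t: 12.7
eef_pos: [0.4633, 0.0713, 0.2652]
ee_rot: [2.818, -0.002, -1.442]
force: [-0.6, 0.2, -6.7]
width: 0.0373
```

```bash
python3 look.py w6
python3 - <<'E'
from kin2 import *
d=togo((.494,.046,.25),186.7,-15,-1); print(d[:2],np.round(d[2]['q'],2),np.round(d[2]['force'],1),d[2]['width'])
optics.grab_frame('scene'); im=optics.grab_frame('scene'); cv2.imwrite('pics/s6.png',im[:,:,::-1])
w=cv2.imread('pics/w6.png')
cv2.imwrite('pics/c6.png',np.vstack([cv2.resize(w[:,100:540],(600,545))[:300], cv2.resize(im[60:260,180:380,::-1],(300,300))[:, :] if 0 else np.hstack([cv2.resize(im[60:260,180:380,::-1],(300,300)),cv2.resize(w[0:200,220:420],(300,300))])]))
E
```

```text
holder_mid 0.75 [408.8 135.9] 
holder_mid 0.54 [85.9 36.2] 
holder_collar 0.63 [318.4 213.1] 
holder_collar 0.28 [587.5 167. ] 
rest_hole 0.89 [84.7 35.6] [0.5287 0.3086 0.075 ]
socket_mouth 0.98 [343.5  98.6] [0.499  0.0491 0.08  ]
keeper_hinge 0.63 [410.3 138. ] [ 0.484 -0.014  0.13 ]
[0.4633 0.0713 0.2652] [ 2.8181e+00 -1.7000e-03 -1.4419e+00] 12.7
(array([ 0.0306, -0.0272, -0.0163]), array([ 0.0092, -0.0593, -0.0158])) [ 0.48  0.21 -0.13 -0.11 -1.54  1.24] [ 0.3 -0.4 -7.1] 0.037045238178300764
```

View pics/c6.png

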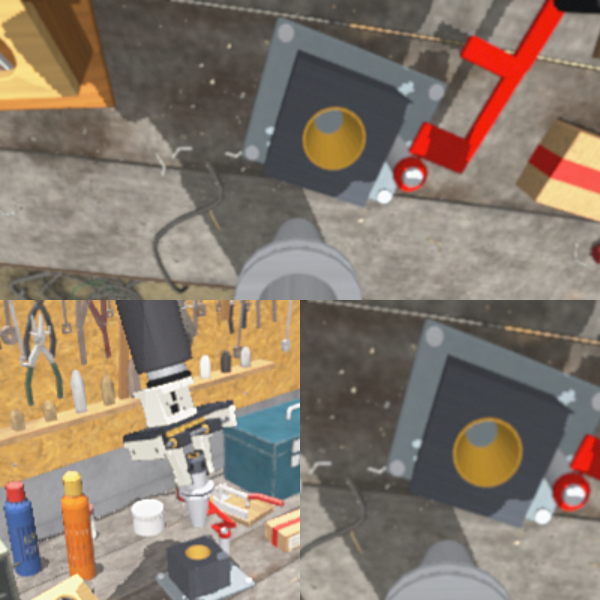

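```bash
cat > hold.py <<'E'
from kin2 import *
def wire(st,phi,s,y0=0):
    """holder circles in world, given phi (deg) between holder axis and -tool z about tool x; s slide along axis"""
    M=R.from_euler('xyz',st['ee_rot']).as_matrix(); p=np.radians(phi)
    a=np.array([0,np.sin(p),-np.cos(p)]); e2=np.array([0,np.cos(p),np.sin(p)]); e1=np.array([1,0,0]); G=np.array([0,y0,-.008])
    t=np.linspace(0,2*np.pi,73)[:,None]; o={}
    for n,l,r in (('tip',-.103+s,.013),('lo',-.041+s,.030),('hi',-.027+s,.030)):
        o[n]=np.array(st['eef_pos'])+(G+l*a+r*(np.cos(t)*e1+np.sin(t)*e2))@M.T
    return o,M@a,np.array(st['eef_pos'])+M@(G+(-.041+s)*a)
E
python3 - <<'E'
from hold import *
st=arm.get_state(); c=cam('wrist',st)
for phi in (-20,-15,-10,10,15,20,):
    for s in (0,):
        o,a,col=wire(st,phi,s); print(phi,s,{k:np.round([proj(c,x)[:,0].mean(),proj(c,x)[:,1].min(),np.ptp(proj(c,x)[:,0])],1).tolist() for k,x in o.items()},np.round(a,3),np.round(col,4))
w=cv2.imread('pics/w6.png'); r=cv2.resize(w[150:260,260:380],None,fx=6,fy=5)
cv2.imwrite('pics/w6z.png',r)
E
```

```text
-20 0 {'tip': [318.8, 225.0, 28.8], 'lo': [319.1, 203.0, 87.5], 'hi': [319.1, 201.9, 94.3]} [0.616 0.084 0.783] [0.4406 0.07   0.2418]
-15 0 {'tip': [318.8, 215.1, 28.8], 'lo': [319.1, 197.7, 87.5], 'hi': [319.1, 198.2, 94.3]} [0.546 0.074 0.834] [0.4435 0.0703 0.2397]
-10 0 {'tip': [318.7, 205.3, 28.8], 'lo': [319.1, 192.7, 87.6], 'hi': [319.1, 194.7, 94.4]} [0.472 0.065 0.879] [0.4465 0.0707 0.2379]
10 0 {'tip': [318.7, 166.7, 30.0], 'lo': [319.1, 175.0, 89.6], 'hi': [319.1, 184.0, 96.0]} [0.145 0.021 0.989] [0.4599 0.0725 0.2334]
15 0 {'tip': [318.7, 157.1, 30.5], 'lo': [319.1, 171.4, 90.6], 'hi': [319.1, 182.2, 96.7]} [0.059 0.01  0.998] [0.4634 0.073  0.233 ]
20 0 {'tip': [318.7, 147.6, 31.1], 'lo': [319.1, 168.2, 91.6], 'hi': [319.1, 181.0, 97.6]} [-0.027 -0.002  1.   ] [0.467  0.0735 0.2329]
```

View pics/w6z.png

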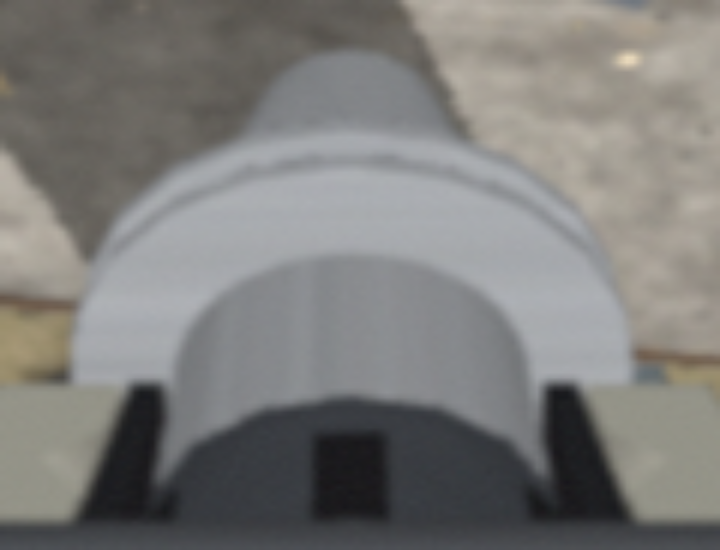

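Run:
```python
from hold import *
st=arm.get_state(); c=cam('wrist',st)
def f(u):
    o=wire(st,u[0]*10,u[1]/100,u[2]/100)[0]; P={k:proj(c,x) for k,x in o.items()}
    return [P['tip'][:,1].min()-160,P['lo'][:,1].min()-176,np.ptp(P['hi'][:,0])-93.3,np.ptp(P['tip'][:,0])-31]
r=least_squares(f,[1.6,0,0]); print(r.x*[10,10,10],r.fun); u=r.x
o,a,col=wire(st,u[0]*10,u[1]/100,u[2]/100); print(a,col,proj(c,[col]))
```

```text
[15.72703439 -5.38854181  5.71901252] [-0.06713062  0.05104734  0.26381207 -1.16335829]
[0.04685835 0.00811541 0.99886858] [0.4583287  0.07229191 0.22938701] [[318.45515737 214.9647352 ]]
```

Call:
apply_moves(increments=[0.01,-0.006,0,0.001,-0.014,0,0.01,-0.006,0,0.001,-0.014,0,0.01,-0.006,-0.02,0.001,-0.014,0,0.009,-0.006,-0.03,0,0,0,0,0,0,0,0,0,0,0,0,0,0,0])

```text
t: 13.65
eef_pos: [0.5081, 0.0481, 0.2169]
ee_rot: [2.873, -0.004, -1.434]
force: [0.6, -0.6, -5.3]
width: 0.0372
```

```bash
python3 look.py w7
python3 - <<'E'
from hold import *
st=arm.get_state(); c=cam('wrist',st)
o,a,col=wire(st,15.73,-.0054,.0057); print('axis',np.round(a,3),'col',np.round(col,4),'tip',np.round(col-.062*a,4),np.round(st['force'],1))
w=cv2.imread('pics/w7.png')
for k,x in o.items(): cv2.polylines(w,[np.int32(proj(c,x))],True,(0,255,0),1)
cv2.imwrite('pics/w7z.png',cv2.resize(w[80:260,220:430],None,fx=3.6,fy=3.3))
E
```

```text
holder_mid 0.86 [315.2 215. ] 
holder_mid 0.48 [506.2 175.9] 
holder_collar 0.75 [318.6 217.1] 
rest_hole 0.87 [38.2 96.8] [0.5298 0.3139 0.075 ]
socket_mouth 0.95 [317.1 163.6] [0.4975 0.0475 0.08  ]
keeper_knob 0.8 [507.4  69.8] [ 0.6093 -0.0712  0.13  ]
keeper_hinge 0.7 [380.4 208.2] [ 0.4849 -0.0109  0.13  ]
[0.5081 0.0481 0.2169] [ 2.8731 -0.0045 -1.4341] 13.65
axis [-0.008  0.002  1.   ] col [0.5046 0.0486 0.1807] tip [0.5051 0.0484 0.1187] [-0.1  0.1 -6.7]
```

View pics/w7z.png

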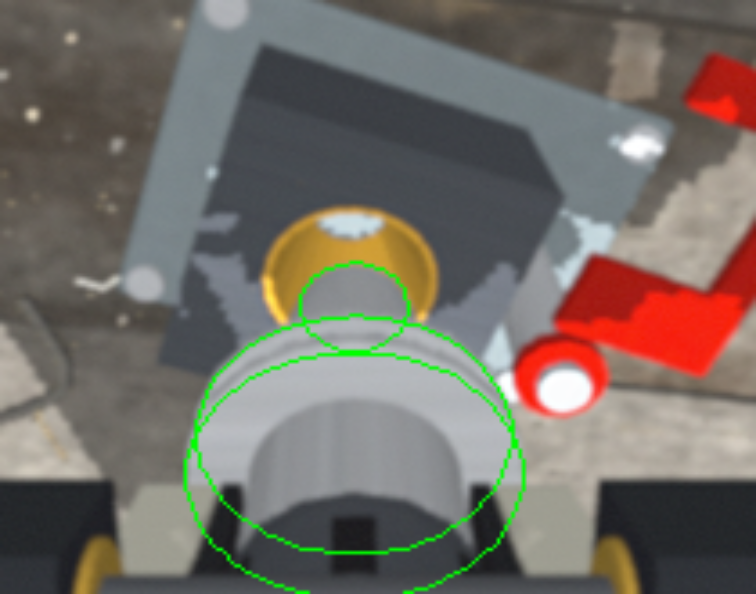

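Call:
apply_moves(increments=[-0.006,-0.001,-0.008,0,0.008,0,0,0,0,0,0,0,0,0,-0.01,0,0,0,0,0,-0.01,0,0,0,0,0,0,0,0,0])

```text
t: 14.42
eef_pos: [0.5009, 0.0487, 0.1888]
ee_rot: [2.869, -0.001, -1.432]
force: [-0.5, -0.1, -6.4]
width: 0.037
```

```bash
cat > chk.py <<'E'
from hold import *
st=arm.get_state()
o,a,col=wire(st,15.73,-.0054,.0057); print('axis',np.round(a,3),'col',np.round(col,4),'tip',np.round(col-.062*a,4),np.round(st['force'],1),round(float(st['t']),2))
E
python3 chk.py
```

```text
axis [-0.002  0.     1.   ] col [0.4977 0.0483 0.1516] tip [0.4979 0.0482 0.0896] [-0.5 -0.1 -6.4] 14.42
```

Call:
apply_moves(increments=[0,-0.0005,-0.01,0,0,0,0,0,-0.01,0,0,0,0,0,-0.01,0,0,0,0,0,0,0,0,0])

```text
t: 14.75
eef_pos: [0.5005, 0.048, 0.1545]
ee_rot: [2.868, -0.001, -1.432]
force: [-0.1, -0.4, -7.9]
width: 0.0371
```

```bash
python3 chk.py
```

```text
axis [-0.001  0.001  1.   ] col [0.4972 0.0475 0.1174] tip [0.4973 0.0475 0.0554] [-0.1 -0.4 -7.9] 14.75
```

Call:
apply_moves(increments=[0,0,-0.01,0,0,0,0,0,-0.007,0,0,0,0,0,-0.005,0,0,0,0,0,0,0,0,0])

```text
t: 15.08
eef_pos: [0.4985, 0.0473, 0.1296]
ee_rot: [2.863, -0.002, -1.432]
force: [0.1, -0.3, -7.3]
width: 0.0371
```

```bash
python3 chk.py
```

```text
axis [0.004 0.003 1.   ] col [0.4951 0.0467 0.0924] tip [0.4948 0.0465 0.0304] [ 0.1 -0.3 -7.3] 15.08
```

Call:
apply_moves(increments=[0.0005,0,-0.004,0,0,0,0,0,-0.003,0,0,0,0,0,0,0,0,0])

```text
t: 15.33
eef_pos: [0.4977, 0.047, 0.1223]
ee_rot: [2.86, -0.003, -1.432]
force: [-2.2, -0.4, -6.9]
width: 0.0374
```

```bash
python3 chk.py
```

```text
axis [0.007 0.004 1.   ] col [0.4941 0.0464 0.0852] tip [0.4937 0.0462 0.0232] [-2.2 -0.4 -6.9] 15.33
```

Call:
apply_moves(increments=[0.0005,0,-0.003,0,0,0,0,0,-0.002,0,0,0,0,0,0,0,0,0])

```text
t: 15.58
eef_pos: [0.497, 0.047, 0.1179]
ee_rot: [2.858, -0.002, -1.432]
force: [-2.9, -0.1, -7.2]
width: 0.0374
```

```bash
python3 chk.py
```

```text
axis [0.009 0.003 1.   ] col [0.4934 0.0464 0.0808] tip [0.4928 0.0462 0.0188] [-2.9 -0.1 -7.2] 15.58
```

Call:
apply_moves(increments=[0,0,-0.002,0,0,0,0,0,-0.002,0,0,0,0,0,0,0,0,0])

```text
t: 15.83
eef_pos: [0.4968, 0.0471, 0.1166]
ee_rot: [2.858, -0.002, -1.431]
force: [-3.1, -0.8, -10.8]
width: 0.0369
```

```bash
python3 chk.py
```

```text
axis [0.009 0.003 1.   ] col [0.4931 0.0465 0.0794] tip [0.4926 0.0463 0.0174] [ -3.1  -0.8 -10.8] 15.83
```

Call:
apply_moves(increments=[0,0,-0.002,0,0,0,0,0,-0.002,0,0,0,0,0,-0.001,0,0,0])

```text
t: 16.08
eef_pos: [0.4968, 0.047, 0.1163]
ee_rot: [2.859, -0.003, -1.429]
force: [-5.2, -0.6, -3.3]
width: 0.0375
```

```bash
python3 look.py w8|grep -v rest
python3 - <<'E'
from hold import *
st=arm.get_state(); c=cam('wrist',st); print(st['eef_pos'],st['force'],st['moment'])
o,a,col=wire(st,15.73,-.0054,.0057); w=cv2.imread('pics/w8.png')
cv2.imwrite('pics/w8z.png',cv2.resize(w[80:280,210:430],None,fx=3.4,fy=3))
E
```

```text
holder_mid 0.87 [315.5 213.3] 
holder_collar 0.85 [318.5 214.8] 
[0.4968 0.047  0.1163] [ 2.8587e+00 -2.6000e-03 -1.4289e+00] 16.08
[0.49676132 0.04701918 0.11621378] [-5.89795932  2.19663745  5.27974353] [ 0.47466125  2.04357505 -0.29590554]
```

View pics/w8z.png

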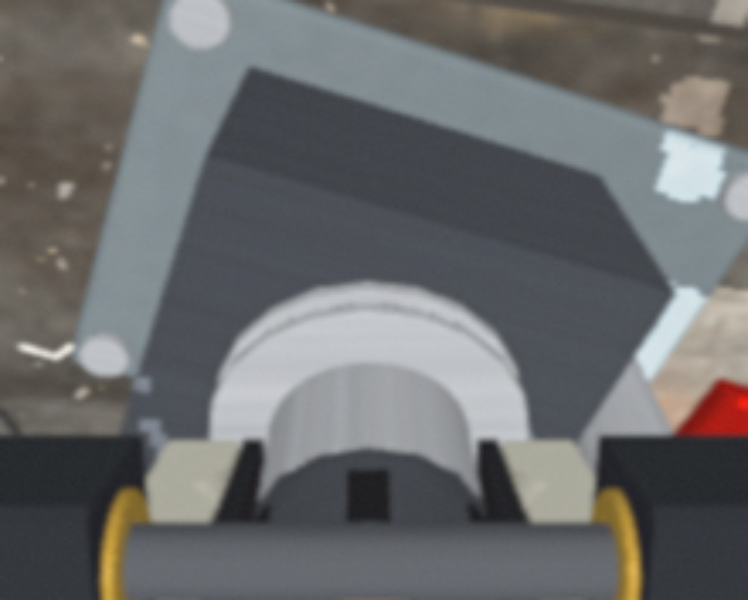

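The collar sits on the block face, and the arm stalls at TCP z 0.116 with an upward reaction force. I'll press lightly, then open only partway because the hinge is close by.

Call:
apply_moves(increments=[0,0,-0.003,0,0,0,0,0,-0.003,0,0,0])

```text
t: 16.6
eef_pos: [0.4967, 0.047, 0.116]
ee_rot: [2.859, -0.003, -1.426]
force: [-11.8, 3.5, 24.8]
width: 0.037
```

Call:
apply_moves(increments=[0,0,0,0,0,0,0,0,0,0,0,0,0,0,0,0,0,0,0,0,0,0,0,0,0,0,0,0,0,0,0,0,0,0,0,0], hand=0.41)

```text
t: 17.1
eef_pos: [0.5038, 0.0481, 0.1205]
ee_rot: [2.875, -0.003, -1.423]
force: [-0.1, -0.0, -0.0]
width: 0.0514
```

Call:
apply_moves(increments=[0,0,0.015,0,0,0,0,0,0.02,0,0,0,0,0,0.025,0,0,0,0,0,0.025,0,0,0,0,0,0.025,0,0,0,0,0,0.02,0,0,0,0,0,0,0,0,0,0,0,0,0,0,0])

```text
t: 17.77
eef_pos: [0.5032, 0.0469, 0.2537]
ee_rot: [2.871, -0.005, -1.424]
force: [-0.6, -0.4, -0.6]
width: 0.0518
```

```bash
python3 look.py w9
python3 - <<'E'
from kin2 import *
st=arm.get_state(); c=cam('wrist',st); print(st['q'].round(2))
im=optics.grab_frame('top'); ct=cam('top')
for n,z in (('keeper_knob',.13),('keeper_hinge',.13),('holder_mid',.083),('socket_mouth',.08)):
    for r in finder.landmark_of('top',n)[:2]: print('top',n,round(r['conf'],2),np.round(atz(ct,r['point'],z),4))
for C,nm in ((c,'w9'),): print(nm,np.round(proj(C,[[.496,.0472,.08],[.496,.0472,.148]]),1))
# nut end yellow ring & bright collar in wrist image
w=cv2.imread('pics/w9.png')
cv2.imwrite('pics/w9z.png',np.hstack([cv2.resize(w[0:260,200:560],(600,433)),cv2.resize(im[150:270,250:350,::-1],(200,433))]))
E
```

```text
holder_mid 0.68 [312.6 146.5] 
holder_collar 0.66 [318.2 151.1] 
socket_mouth 0.53 [482.9  60.3] [ 0.607  -0.0995  0.08  ]
keeper_knob 0.72 [483.3  62.4] [ 0.6063 -0.0729  0.13  ]
keeper_knob 0.39 [316.9 149.6] [0.5123 0.049  0.13  ]
keeper_hinge 0.61 [377.7 185.2] [ 0.4836 -0.0162  0.13  ]
[0.5032 0.0469 0.2537] [ 2.8709 -0.0054 -1.4244] 17.77
[ 0.43  0.24 -0.12 -0.07 -1.47  1.3 ]
top keeper_knob 0.67 [ 0.601  -0.0739  0.13  ]
top keeper_hinge 0.72 [ 0.4953 -0.0143  0.13  ]
top keeper_hinge 0.19 [ 0.5138 -0.3714  0.13  ]
top holder_mid 0.46 [0.4884 0.0471 0.083 ]
top socket_mouth 0.79 [0.4989 0.0472 0.08  ]
w9 [[316.1 145.7]
 [316.1 174. ]]
```

View pics/w9z.png

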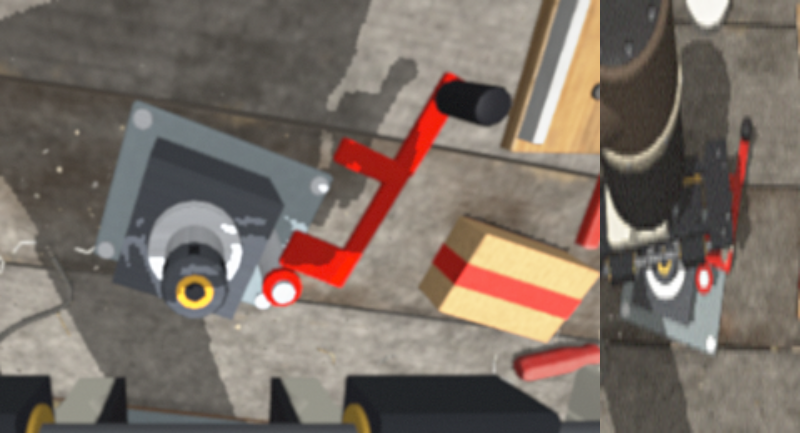

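The holder stands upright in the socket, with the nut end at px (317,175) against a predicted (316,174). The keeper is open at about 1.6 rad. Next I'll go above the knob with the tool vertical.

Run:
```python
from kin2 import *
v=np.load('v.npy'); d=togo((.6075,-.072,.20),154.1,0,-1); print(d[:2],d[2]['q'].round(2))
H=np.array([.4843,-.0122])
for k in np.linspace(-25.9,68.8,9):
    P=H+.138*np.array([np.cos(np.radians(k)),np.sin(np.radians(k))])
    b=ik(v,np.r_[P,.138],pose(k+180,0,-1),[d[2]['q']]); print(round(k,1),P.round(4),round(b.cost,3),b.x.round(2))
```

```text
(array([ 0.1047, -0.1188, -0.053 ]), array([-0.036 , -0.2745, -0.594 ])) [ 0.43  0.24 -0.12 -0.07 -1.47  1.3 ]
-25.9 [ 0.6084 -0.0725] 0.0 [ 0.2   0.34 -0.26 -0.   -0.97  0.92]
-14.1 [ 0.6182 -0.0457] 0.0 [ 0.24  0.35 -0.25  0.   -0.98  1.08]
-2.2 [ 0.6222 -0.0176] 0.0 [ 0.29  0.35 -0.24 -0.   -0.98  1.25]
9.6 [0.6204 0.0108] 0.0 [ 0.33  0.35 -0.25  0.   -0.98  1.41]
21.4 [0.6127 0.0383] 0.0 [ 0.38  0.34 -0.26 -0.   -0.97  1.56]
33.3 [0.5997 0.0635] 0.0 [ 0.43  0.32 -0.29  0.   -0.96  1.72]
45.1 [0.5817 0.0856] 0.0 [ 0.48  0.3  -0.32  0.   -0.95  1.88]
57.0 [0.5595 0.1035] 0.0 [ 0.53  0.27 -0.36  0.   -0.94  2.04]
68.8 [0.5342 0.1165] 0.0 [ 0.57  0.24 -0.41 -0.   -0.93  2.2 ]
```

Call:
apply_moves(increments=[0.017,-0.02,0,-0.006,-0.046,-0.099,0.017,-0.02,0,-0.006,-0.046,-0.099,0.017,-0.02,0,-0.006,-0.046,-0.099,0.017,-0.02,-0.01,-0.006,-0.046,-0.099,0.017,-0.02,-0.01,-0.006,-0.046,-0.099,0.01,-0.01,-0.01,-0.006,-0.046,-0.099,0,0,0,0,0,0,0,0,0,0,0,0])

```text
t: 19.03
eef_pos: [0.6022, -0.0677, 0.2223]
ee_rot: [-3.128, 0.004, -2.046]
force: [0.4, 0.6, 0.2]
width: 0.0518
```

```bash
cat > k.py <<'E'
from kin2 import *
import sys
H=np.array([.4843,-.0122]); k=float(sys.argv[1]); z=float(sys.argv[2]); e=np.array([np.cos(np.radians(k)),np.sin(np.radians(k))])
d=togo(np.r_[H+.138*e,z],k+180,0,-1); st=d[2]; r=np.array(st['eef_pos'])[:2]-H
print('togo',d[:2],'tcp angle',np.degrees(np.arctan2(r[1],r[0])).round(1),'r',np.hypot(*r).round(4),'F',np.round(st['force'],1),'w',round(float(st['width']),4),'t',st['t'])
E
python3 k.py -25.9 .2; python3 look.py w10
python3 - <<'E'
from h import *
c=cam('wrist'); print(proj(c,[[.6075,-.072,.13],[.6075,-.072,.15]]))
im=cv2.imread('pics/w10.png'); g=im.max(2)<45; g[:, :]=g; n,l,s,ce=cv2.connectedComponentsWithStats(g.astype(np.uint8)); print([(s[i].tolist(),ce[i].round(1).tolist()) for i in range(1,n) if 200<s[i][4]<20000])
E
```

```text
togo (array([ 0.0062, -0.0048, -0.0223]), array([0.0022, 0.0142, 0.0236])) tcp angle -25.2 r 0.1303 F [0.4 0.6 0.2] w 0.0518 t 19.0333
holder_mid 0.58 [272.5 309.3] 
holder_collar 0.65 [319.8 192.6] 
holder_collar 0.63 [272.8 311.2] 
rest_hole 0.32 [573.5 111.5] [ 0.554  -0.3384  0.075 ]
keeper_knob 0.8 [321.5 194.6] [ 0.6073 -0.0734  0.13  ]
[ 0.6022 -0.0677  0.2223] [-3.1279  0.0044 -2.0465] 19.03
[[321.67942562 195.05903011]
 [321.80257127 201.38582634]]
[([311, 182, 20, 27, 458], [320.3, 195.2]), ([259, 227, 18, 27, 293], [269.1, 242.8]), ([401, 226, 131, 79, 2838], [454.9, 245.8]), ([362, 228, 17, 26, 278], [368.3, 243.0]), ([548, 346, 67, 54, 1681], [576.7, 378.5]), ([12, 358, 62, 42, 653], [45.7, 386.6])]
```

Call:
apply_moves(increments=[0.006,-0.005,-0.005,0.002,0.014,0.02,0,0,-0.015,0,0,0,0,0,-0.02,0,0,0,0,0,-0.02,0,0,0,0,0,-0.01,0,0,0,0,0,0,0,0,0])

```text
t: 19.88
eef_pos: [0.6108, -0.0688, 0.1537]
ee_rot: [-3.136, 0.004, -2.017]
force: [-0.2, -0.4, 0.3]
width: 0.0518
```

```bash
python3 k.py -25.9 .138
```

```text
togo (array([-0.0024, -0.0037, -0.0157]), array([-0.0013,  0.0063, -0.0054])) tcp angle -24.1 r 0.1386 F [-0.2 -0.4  0.3] w 0.0518 t 19.8833
```

Call:
apply_moves(increments=[-0.0025,-0.004,-0.007,0,0.006,0,0,0,-0.007,0,0,0,0,0,0,0,0,0,0,0,0,0,0,0])

```text
t: 20.22
eef_pos: [0.6092, -0.0727, 0.1406]
ee_rot: [-3.141, 0.001, -2.015]
force: [0.2, -0.4, -0.1]
width: 0.0518
```

Call:
apply_moves(increments=[0,0,0,0,0,0,0,0,0,0,0,0,0,0,0,0,0,0,0,0,0,0,0,0], hand=0.7, force=10)

```text
t: 20.55
eef_pos: [0.6103, -0.0727, 0.1427]
ee_rot: [-3.138, 0.003, -2.015]
force: [-0.3, 0.3, -0.4]
width: 0.0309
```

```bash
python3 k.py -25.9 .138
python3 - <<'E'
import numpy as np
H=np.array([.4843,-.0122]); ks=np.radians(np.arange(-26,80,6)); P=H+.138*np.c_[np.cos(ks),np.sin(ks)]
for k,d in zip(np.degrees(ks)[1:],np.diff(P,axis=0)): print(k.round(),d.round(4))
E
```

```text
togo (array([-0.0019,  0.0003, -0.0047]), array([-0.0012,  0.0046, -0.0075])) tcp angle -25.7 r 0.1398 F [-0.3  0.3 -0.4] w 0.0309 t 20.55
-20.0 [0.0056 0.0133]
-14.0 [0.0042 0.0138]
-8.0 [0.0028 0.0142]
-2.0 [0.0013 0.0144]
4.0 [-0.0003  0.0144]
10.0 [-0.0018  0.0143]
16.0 [-0.0032  0.0141]
22.0 [-0.0047  0.0137]
28.0 [-0.0061  0.0131]
34.0 [-0.0074  0.0124]
40.0 [-0.0087  0.0115]
46.0 [-0.0099  0.0106]
52.0 [-0.0109  0.0095]
58.0 [-0.0118  0.0083]
64.0 [-0.0126  0.007 ]
70.0 [-0.0133  0.0056]
76.0 [-0.0138  0.0042]
```

Call:
apply_moves(increments=[-0.002,0,-0.004,0,0,0,0.005,0.013,0,0,0,0.1,0.004,0.0135,0,0,0,0.1,0.0025,0.014,0,0,0,0.1,0.001,0.0144,0,0,0,0.1,0,0,0,0,0,0])

```text
t: 21.05
eef_pos: [0.6208, -0.0176, 0.1387]
ee_rot: [-3.136, 0.003, -1.599]
force: [-0.7, -1.1, -0.5]
width: 0.0266
```

```bash
python3 k.py -2 .138
python3 - <<'E'
from h import *
c=cam('wrist'); im=optics.grab_frame('wrist'); cv2.imwrite('pics/w11.png',im[:,:,::-1])
for r in finder.landmark_of('wrist','keeper_knob')[:2]: print(r['conf'],atz(c,r['point'],.13))
E
```

```text
togo (array([ 0.0014,  0.0006, -0.0007]), array([-0.0026,  0.0055, -0.0063])) tcp angle -2.3 r 0.1366 F [-0.7 -1.1 -0.5] w 0.0266 t 21.05
0.76 [ 0.62307957 -0.02011953  0.13      ]
```

Knob follows (force -1 N, detected with the tool). Continue along the arc.

Call:
apply_moves(increments=[0.001,0.0144,0,0,0.004,0.1,-0.0015,0.0143,0,0,0,0.1,-0.003,0.014,0,0,0,0.1,-0.0045,0.0137,0,0,0,0.1,-0.006,0.013,0,0,0,0.1,0,0,0,0,0,0])

```text
t: 21.65
eef_pos: [0.6058, 0.0474, 0.1383]
ee_rot: [-3.141, 0.001, -1.105]
force: [-0.6, -1.0, 0.0]
width: 0.0261
```

```bash
python3 k.py 30 .138
```

```text
togo (array([-0.002 ,  0.0094, -0.0003]), array([-0.0011,  0.0004,  0.0576])) tcp angle 26.1 r 0.1353 F [-0.6 -1.   0. ] w 0.0261 t 21.65
```

Call:
apply_moves(increments=[-0.002,0.0094,0,0,0,0.1,-0.0055,0.0095,0,0,0,0.1,-0.0087,0.0115,0,0,0,0.1,-0.0099,0.0106,0,0,0,0.1,-0.0109,0.0095,0,0,0,0.1,0,0,0,0,0,0])

```text
t: 22.15
eef_pos: [0.569, 0.0945, 0.1384]
ee_rot: [-3.139, -0.001, -0.61]
force: [0.6, -0.6, -0.1]
width: 0.0262
```

```bash
python3 k.py 58 .138
```

```text
togo (array([-0.0115,  0.0103, -0.0004]), array([-0.001 ,  0.0022,  0.0512])) tcp angle 51.6 r 0.1362 F [ 0.6 -0.6 -0.1] w 0.0262 t 22.15
```

Call:
apply_moves(increments=[-0.0115,0.0103,0,0,0,0.1,-0.0115,0.0068,0,0,0,0.08,-0.01,0.0045,0,0,0,0.04,0,0,0,0,0,0])

```text
t: 22.48
eef_pos: [0.5363, 0.1137, 0.1387]
ee_rot: [-3.139, -0.003, -0.402]
force: [-0.6, -0.0, -0.4]
width: 0.0263
```

```bash
python3 k.py 69 .138
```

```text
togo (array([-0.0025,  0.0029, -0.0007]), array([-0.0013,  0.0034,  0.0351])) tcp angle 67.6 r 0.1362 F [-0.6 -0.  -0.4] w 0.0263 t 22.4833
```

Push slowly on to the stop.

Call:
apply_moves(increments=[-0.004,0.0025,0,0,0,0.02,-0.004,0.0015,0,0,0,0,-0.003,0.001,0,0,0,0])

```text
t: 22.73
eef_pos: [0.5318, 0.1157, 0.1389]
ee_rot: [-3.137, -0.013, -0.391]
force: [18.4, -6.8, -15.8]
width: 0.0332
```

```bash
python3 k.py 69 .138
```

```text
togo (array([ 0.0019,  0.0009, -0.0009]), array([0.001 , 0.0139, 0.0244])) tcp angle 69.6 r 0.1365 F [ 18.4  -6.8 -15.8] w 0.0332 t 22.7333
```

Call:
apply_moves(increments=[-0.003,0.001,0,0,0,0,-0.003,0.001,0,0,0,0,-0.003,0.001,0,0,0,0])

```text
t: 22.98
eef_pos: [0.5326, 0.1157, 0.1387]
ee_rot: [-3.134, -0.027, -0.402]
force: [19.3, -9.1, -13.5]
width: 0.0318
```

```bash
python3 k.py 69 .138
```

```text
togo (array([ 0.0012,  0.001 , -0.0007]), array([0.0028, 0.0282, 0.0356])) tcp angle 69.3 r 0.1367 F [ 19.3  -9.1 -13.5] w 0.0318 t 22.9833
```

Call:
apply_moves(increments=[0.003,-0.001,0,0,0,0,0,0,0,0,0,0,0,0,0,0,0,0,0,0,0,0,0,0,0,0,0,0,0,0], hand=0.5)

```text
t: 23.4
eef_pos: [0.5368, 0.112, 0.1379]
ee_rot: [-3.135, -0.027, -0.416]
force: [-0.1, 0.1, 0.6]
width: 0.0436
```

Call:
apply_moves(increments=[0,0,0.02,0,0,0,0,0,0.025,0,0,0,0,0,0.03,0,0,0,0,0,0.03,0,0,0,0,0,0.03,0,0,0,0,0,0,0,0,0,0,0,0,0,0,0])

```text
t: 23.98
eef_pos: [0.5327, 0.1112, 0.2781]
ee_rot: [-3.138, -0.023, -0.419]
force: [-0.7, 0.5, -1.0]
width: 0.0437
```

```bash
python3 look.py w12
python3 - <<'E'
from h import *
c=cam('wrist'); S=np.array([.4957,.047]); H=np.array([.4843,-.0122])
print('pred knob',proj(c,[[.5387,.1146,.13]]),'nut',proj(c,[[*S,.148]]))
im=optics.grab_frame('wrist'); cv2.imwrite('pics/w12z.png',im[:,:,::-1])
optics.grab_frame('top'); ct=cam('top')
for n,z in (('keeper_knob',.13),('holder_mid',.083)):
    for r in finder.landmark_of('top',n)[:2]: print('top',n,round(r['conf'],2),np.round(atz(ct,r['point'],z),4))
for nm in ['screw_box','tape_black','piston','screwdriver_1','brake_pad']:
    r=finder.landmark_of('top',nm)
    if r: print(nm,round(r[0]['conf'],2),np.round(atz(ct,r[0]['point'],0),3))
E
```

```text
holder_mid 0.76 [307.9 229.8] 
holder_collar 0.77 [308.6 235.7] 
holder_collar 0.52 [237.3  14.2] 
rest_hole 0.82 [238.1  15.4] [0.5293 0.3107 0.075 ]
socket_mouth 0.63 [313.1 228.3] [0.5018 0.0497 0.08  ]
keeper_knob 0.9 [320.2 180.9] [0.5392 0.1146 0.13  ]
keeper_hinge 0.64 [322.4 292.1] [ 0.4861 -0.0113  0.13  ]
[0.5327 0.1112 0.2781] [-3.1384 -0.0226 -0.4187] 23.98
pred knob [[320.20232695 180.47785412]] nut [[309.64000355 256.42670164]]
top keeper_knob 0.6 [0.5377 0.1097 0.13  ]
top holder_mid 0.79 [0.4924 0.0469 0.083 ]
screw_box 0.88 [ 0.482 -0.213  0.   ]
tape_black 0.31 [ 0.428 -0.366  0.   ]
piston 0.64 [ 0.739 -0.017  0.   ]
screwdriver_1 0.63 [ 0.418 -0.361  0.   ]
brake_pad 0.74 [ 0.514 -0.402  0.   ]
```

```bash
python3 -c "
from station import arm
s=arm.get_state(); print(s['t'],s['force'],s['qd']); print(arm.job_done())"
```

```text
24.7833 [-1.39266835  0.08694122  0.39870345] [-0.00103467 -0.00111908  0.00223614  0.00084316  0.0014411  -0.00044591]
the job is handed in; nothing more can be done
None
```

I drew the holder out of the rest along its axis, turned it upright and lowered it into the socket. I then swung the keeper shut by its knob to its stop, let go, raised the gripper clear and handed the job in at about 24.8 s. `arm.job_done()` reports no verdict.

- **Holder:** after release and before the keeper was shut, the nut end was about 1–2 px from where a fully seated, upright holder should appear. The collar had stalled on the block face with about 25 N upward reaction.
- **Keeper:** it hit a firm stop at about 20 N at the expected angle. The knob was then found at (0.539, 0.115), within 1 mm of the computed shut position in the wrist view. The top camera put it about 5 mm off, roughly 0.04 rad and within the limit.
- **Bystanders:** the screw box, piston, screwdriver and brake pad were all found within about 11 mm of where they started, against the 40 mm limit. The tape was not reliably found: a low-confidence hit (0.31) landed on the screwdriver, so its place is unchecked. It stood about 0.1 m or more from where the tool worked.
- **Not checked by eye:** the picture limit stopped me viewing the final image, so the end state rests on detector numbers and forces alone.
- **Change of grasp:** the arm could not reach the full 30° tilt because of a joint limit. I gripped with the tool tilted about 15° and corrected when uprighting.

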